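Slide the battery pack home in its charging dock and switch the charger on

TASK

Put the battery pack on charge without gripping or lifting it: push it low, near its base, so that it slides flat over the bench without rocking, into the charging dock and fully home, until the dock's spring catch snaps out into the notch in the pack's side. Then switch the charger on by pressing down the raised near half of the rocker switch on top of the charger housing. Leave the mug, the torch and the solder reel standing where they are.

Things in the scene. Friction and masses are not known exactly. Their poses are not given: they have to be found in the camera images.
- battery_pack: Upright grey plastic block, 44 (x) x 80 (y) x 68 mm high, 0.5 to 0.8 kg, centre of mass at mid-height. Origin: centre of the underside, z up. +x: its contact face, which enters the dock first. It slides on the bench at about 3 to 6 N and tips if pushed above about 30 mm. Low in each side, up to z = 36 mm, is a notch 16 mm long (x -8 to 8 mm), 7 mm deep.
- push_face (a point): Point on the pack's label face, the 80 x 68 mm face to push, on the far side from the contacts: at the pack's x = -22 mm, y = 0, 15 mm above the bench.
- charging_dock: Charging dock, fixed, without a floor: the pack slides in on the bench-top. Origin: on the bench under the centre of a pack that is home, whose axes are then parallel to the dock's; +x is the way in, z up. Two upright steel cheeks 83 mm apart (inner faces y = -41.5 and 41.5 mm, x -18 to 30 mm, 42 mm high, 3 mm thick) guide the pack. A black block at the back stops it at x = 1.5 mm.
- bay_mouth (a point): Middle of the dock's mouth on the bench, at the dock's x = -42 mm. From there to the cheeks (x = -18 mm) two lips narrow the mouth from 105 to 83 mm.
- dock_catch (a joint): Spring catch in the right cheek (-y side), in m: 0 = nose fully out (6 mm into the bay, 13 to 29 mm above the bench), 0.006 = pushed aside by the pack. Its ramp faces the mouth. It snaps into the pack's notch when the pack's origin is about 2 mm short of the dock's origin and then keeps it in. Its black housing reaches y = -62 mm, 33 mm high.
- dock_contacts (a joint): Two sprung brass studs in the back block, 28 mm above the bench, in m: 0 = fully out (6 mm before the block), 0.002 to 0.006 = pressed in by a pack that is home; they push back with up to 3 N. With the catch and friction the last stretch takes about 8 to 15 N.
- housing_top (a point): Centre of the top of the grey charger housing, left of the bay (+y), 62 mm above the bench; the housing spans the dock's y 47 to 122 mm and x -33 to 53 mm. The rocker switch is on it.
- charger_switch (a joint): The rocker switch, in rad: 0 = off (the half nearer the dock's mouth is up), 0.42 = on (that half pressed down). It has no spring and stays where it is left; about 4 N on the raised half moves it.
- switch_press (a point): On top of the rocker's raised near half (the half towards the dock's mouth), at its middle; about 73 mm above the bench when off, 69 mm when on. The black rocker is 31 mm long along the dock's x and 20 mm wide; its pivot is 8 mm farther in +x. The bezel round it is 64.5 mm above the bench.
- mug: A white coffee mug, 96 x 118 x 98 mm, standing to the right in front. Origin: centre of its underside. Leave it alone.
- torch: A black pocket torch standing on its head, 33 mm across and 112 mm high, to the right of the dock. Origin: centre of its underside. Leave it alone.
- solder_reel: An upright reel of solder wire with orange flanges, 54 mm across and 36 mm high, to the left of the pack. Origin: centre of its underside. Leave it alone.
Things that resemble listed ones, but are neither listed nor needed, are in the scene too. There is more than one size of the battery_pack; the one meant has the size given above.

How it is judged:
On the way, in this order (a step that is already met when the one before it is completed fails the run):
1. the pack is fully home in the dock and the catch has snapped out into its notch (x of battery_pack in the frame of charging_dock above -0.0035 m and value of joint dock_catch below 0.002 m), for 0.2 s.
2. the charger is switched on (value of joint charger_switch above 0.33 rad), for 0.2 s.
At the end, for the whole second after the job is handed in: The pack stands flat and at rest in the dock, square to it within 0.08 rad, its origin no more than 3.5 mm short of the dock's origin along the way in (and within 6 mm of it in all), with the catch's nose out (less than 2 mm pushed back); the rocker switch is on (more than 0.33 rad) (all of step 1 and x of battery_pack in the frame of charging_dock below 0.004 m and horizontal distance between battery_pack and charging_dock below 0.006 m and angle between the x axis of battery_pack and the x axis of charging_dock, either way round below 0.08 rad and angle between battery_pack's own z axis and vertical below 0.04 rad and value of joint charger_switch above 0.33 rad and linear speed of battery_pack below 0.01 m/s); the robot touches nothing.
It fails at once if the pack rocked or tipped by more than 0.15 rad (angle between battery_pack's own z axis and vertical above 0.15 rad).
It fails at once if the pack was lifted off the bench (8 mm) (height (world z) of battery_pack above 0.008 m).
It fails at once if the mug was moved by more than 2 cm (distance of mug from where it was at the start of the episode above 0.02 m).
It fails at once if the torch was moved by more than 2 cm or knocked over (distance of torch from where it was at the start of the episode above 0.02 m or angle between torch's own z axis and vertical above 0.4 rad).
It fails at once if the solder reel was moved by more than 2 cm (distance of solder_reel from where it was at the start of the episode above 0.02 m).
It also fails if it takes over 51 s, if anything falls off the work surface, if the arm or the gripper's body presses on something with over 40 N, if the wrist force passes 120 N, or if a joint passes its speed limit or range.

ROBOT

A 6-joint arm with a two-finger parallel gripper is mounted at the origin on a cart in front of the work surface, level with it; the furniture and walls round the work are solid. World frame = base frame: x ahead of the robot, y to its left, z up, the work surface at z = 0. Lengths are in m, angles in rad, forces in N, time in s.
With the tool pointing down it reaches from about 0.325 to 1 m from the base axis. Payload 5.1 kg.
Tool frame: the origin (TCP) lies between the finger pads; the fingertips stand 22 mm ahead of it and the grasp point (between the pads) lies 3 mm ahead of it (bot.tips_ahead is the z of the fingertips in the tool frame, in m); z points along the fingers, y is the line along which they close (so a half turn about z gives the same grasp; the last joint's range is limited). The gripper opens to 85 mm and grips with 20 to 120 N. Pads are 22 mm wide; open, the fingers measure 114 mm over their backs; the gripper's body (76 mm by 85 mm) begins 54 mm behind the grasp point. The pads swing forward as they close: fully open they stand 13 mm farther back than shut.
Start: joints at [1.062, 0.124, 1.65, -0, 1.367, -0.083], TCP at [0.269, 0.592, 0.253] pointing down, gripper open.
Joint ranges: [-2.61, 2.61], [-1.02, 2.33], [0.03, 2.71], [-1.35, 4.49], [0.32, 2.68], [-2.91, 2.91]. Speed limits (rad/s): [2.57, 2.57, 3.14, 3.14, 3.14, 3.14].

INTERFACE

Orientations are given as a 3x3 rotation matrix whose columns are the frame's x, y, z axes.
In Python, from rig import bot gives the robot as it stands. The module is installed in compiled form; this text tells all that it offers.
- The arm moves only by the tool step_hand, called after "Emit:" as name(argument=value, ...) on one line, values as JSON. Schema: {"type":"object","properties":{"segments":{"type":"object","properties":{"ticks":{"type":"array","items":{"type":"array","items":{"type":"number"},"minItems":6,"maxItems":6},"minItems":1,"maxItems":8}},"additionalProperties":false,"required":["ticks"]},"finger_gap":{"type":"number"},"force":{"type":"number"},"only":{"type":"string"},"quiet":{"type":"boolean"},"lines":{"type":"string"}},"required":["segments"],"additionalProperties":false}. segments is an object whose key "ticks" holds a list of rows, 1 to 8 of them, each of 6 numbers: dx, dy, dz in parts of the range, where 1.0 means 0.5 m, then a rotation vector rx, ry, rz in shares of pi rad (1.0 is pi rad); each row shifts and turns the commanded pose from where the row before left it, along the tool's axes as they then stand; what a row does not reach is not made up. A row lasts 1/12 s, in which the tool goes at most 0.0417 m and 0.125 rad, less where a joint would pass 70% of its speed; a pose out of reach is approached as far as the arm can. finger_gap is the opening from 0.0 (shut) to 1.0 (fully open), set as the call begins (left out keeps the last). The fingers move at their own pace and stop on an object; force is the grip in N (left out, the last holds). Time passes only in rows, so rows that do not move let the fingers close. The tool returns the time, the measured TCP pose, the force, the opening and the grip force at its end. only (a regular expression) keeps the lines of the reply that match it, lines (a string "A,B") keeps lines A to B, and quiet returns only ok. A shift or turn number past 1, either way, is cut back to 1. Input that does not fit is refused with a message, and nothing moves.
- bot.state(): the state, without advancing time (a new reading comes with each control period).
- bot.snapshot(name): name is "scene" or "top"; returns a dict with "img" (400x640x3 uint8, red, green, blue), "range_z" (400x640 float32, m along the optical axis (not along the pixel's ray), 0 where there is no reading), "camera_matrix" (3x3 intrinsics, pixels), "world_from_camera" (4x4, takes a point from camera to world coordinates). Camera axes: x right, y down, z forward; pixel columns grow to the right and rows downward; lengths in m; the calibration is good to about 2 mm. A picture is of the moment at which its call begins.
- bot.sign_off(): hands the job in; it is judged then, once.
The state is a dict: "clock": time; "joint_pos": joint angles; "joint_velocities": joint speeds; "joint_efforts": joint torques, N m; "tcp_pos": TCP position; "eef_rot": TCP orientation; "ft_force": force on the tool from outside, world axes, zero at the start; "wrist_torque": the same for the moment, N m; "width": opening from 0.0 (shut) to 1.0 (fully open); "finger_force": force on a finger pad.
Only numpy, scipy, OpenCV 4.12 (cv2) and the standard library are available. Lean on these libraries where they do the work, as an engineer would, in place of code of your own. Each camera call takes 0.05 s, during which the arm holds its last target. There are 200 camera calls.

## Working session

There is one attempt and no reset: what is moved stays moved. The work goes in short steps, Python scripts to look and compute and a tool call to move; the robot and the scene stay as the last step left them, time stands still between calls to the robot, and variables do not carry over. Pictures are saved under pics/ and viewed, at most 10 in all, crops included, and the job is handed in when it is done.

```bash
mkdir -p pics; python3 - <<'E'
from rig import bot
import cv2,numpy as np
for n in("scene","top"):
    s=bot.snapshot(n); cv2.imwrite(f"pics/{n}0.png",s["img"][:,:,::-1]); np.savez(f"{n}0.npz",**s)
    print(n,s["camera_matrix"].round(1).tolist(),s["world_from_camera"].round(3).tolist())
st=bot.state();print(st["clock"],st["tcp_pos"],st["eef_rot"],bot.tips_ahead)
E
```

```text
scene [[383.9, 0.0, 321.8], [0.0, 383.9, 198.2], [0.0, 0.0, 1.0]] [[-0.867, -0.231, 0.442, 0.034], [-0.499, 0.365, -0.786, 0.839], [0.021, -0.902, -0.431, 0.434], [0.0, 0.0, 0.0, 1.0]]
top [[514.8, 0.0, 327.8], [0.0, 514.8, 192.6], [0.0, 0.0, 1.0]] [[0.024, -0.998, 0.057, 0.385], [-1.0, -0.024, 0.013, 0.154], [-0.011, -0.057, -0.998, 0.971], [0.0, 0.0, 0.0, 1.0]]
0.1 [0.26826069 0.59149236 0.25215853] [[-9.10685547e-01  4.13099210e-01 -9.36732569e-04]
 [ 4.13100242e-01  9.10683995e-01 -1.68870417e-03]
 [ 1.55465000e-04 -1.92484293e-03 -9.99998135e-01]] 0.022
```

View pics/scene0.png

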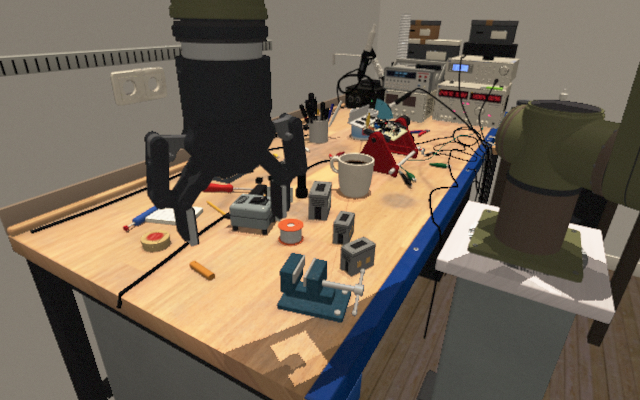

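View pics/top0.png

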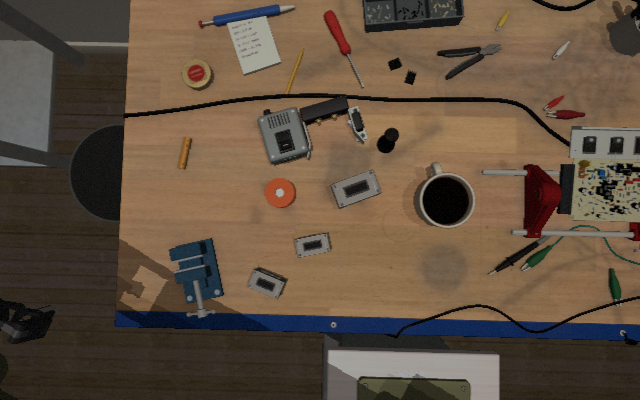

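The top view shows the large pack at about (357,188), with its two smaller lookalikes at (312,244) and (267,282). The dock has its housing at (285,133), back block at (325,110) and catch at (357,122), and its mouth opens toward image-bottom. The reel is at (280,193), the torch at (388,140) and the mug at (446,200). Next I'll measure with depth masks.

```bash
cat > m.py <<'E'
import numpy as np,cv2
def cloud(s):
    K=s["camera_matrix"];d=s["range_z"];v,u=np.mgrid[:400,:640]
    P=np.stack([(u-K[0,2])/K[0,0]*d,(v-K[1,2])/K[1,1]*d,d],-1)
    T=s["world_from_camera"];return P@T[:3,:3].T+T[:3,3]
def rect(W,lo,hi,box):  # box u0,v0,u1,v1
    m=((W[...,2]>lo)&(W[...,2]<hi)).astype(np.uint8);b=np.zeros_like(m);b[box[1]:box[3],box[0]:box[2]]=1
    m*=b;n,l,st,_=cv2.connectedComponentsWithStats(m);k=1+st[1:,4].argmax();p=W[l==k]
    r=cv2.minAreaRect((p[:,:2]*1000).astype(np.float32));return r,np.median(p[:,2]),len(p),p
E
python3 - <<'E'
import numpy as np,cv2
from m import *
s=dict(np.load("top0.npz"));W=cloud(s)
for n,lo,hi,b in[("pack",.058,.08,(325,160,390,215)),("pack_small",.03,.09,(290,230,335,260)),("housing",.056,.068,(250,95,320,170)),("rocker",.0665,.085,(265,115,305,160)),("catch",.026,.038,(340,95,375,150)),("back",.03,.06,(302,90,352,130)),("torch",.09,.13,(370,120,405,160)),("reel",.028,.045,(260,175,300,212)),("mug",.08,.12,(410,160,480,230))]:
    r,z,k,p=rect(W,lo,hi,b);print(n,np.round(r[0],1),np.round(r[1],1),round(r[2],1),z.round(4),k)
print("bench",np.median(W[150:170,320:340,2]))
im=s["img"][85:215,235:415,::-1];cv2.imwrite("pics/crop.png",cv2.resize(im,None,fx=4.4,fy=4.4,interpolation=cv2.INTER_CUBIC))
E
```

```text
pack [444.7 117.1] [44.5 80.1] 21.7 0.0674 1142
pack_small [343. 192.] [33.4 60.4] 13.2 0.0506 638
housing [539.7 249.8] [85.6 73.7] 17.9 0.0613 1742
rocker [526.1 246.4] [31.2 22. ] 20.5 0.0699 192
catch [572.5 115.6] [33.7 16.5] 19.0 0.0319 158
back [583.3 173.9] [50.1 93.2] 11.1 0.0458 798
torch [533.5  61. ] [23.7 23.4] 45.5 0.1109 187
reel [436.9 255.1] [51.5 51.5] 1.7 0.0351 676
mug [429.4 -37.9] [ 95.4 100.5] 66.5 0.0956 829
bench -0.000694762936907567
```

View pics/crop.png

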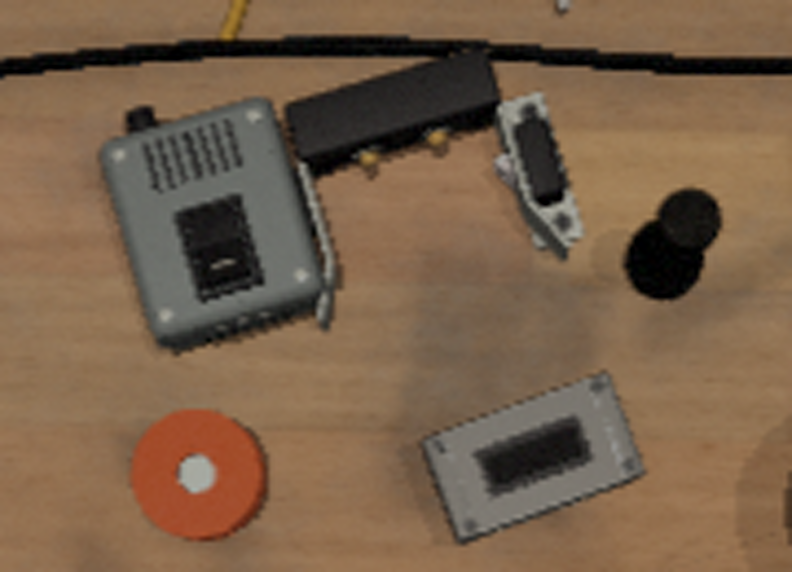

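The dock yaw is about 18° with its origin near (556,166) mm, and the pack sits about 121 mm out, 12 mm to the right, with a yaw of 21.7°. I'll push with both fingers partly open and the tips tilted forward.

The manual's scale: shifts go in shares of 0.5 m and turns go in shares of pi rad. Converting my numbers, -0.115 rad is -0.0366.

```bash
cat > go.py <<'E'
import sys,numpy as np
from scipy.spatial.transform import Rotation as R
from rig import bot
# args: x y z(mm, of TCP) yaw(deg of push direction) tilt(rad)
x,y,z,yaw,t=map(float,sys.argv[1:]);s=bot.state();C=np.array(s["eef_rot"])
a=np.radians(yaw);X=np.array([np.cos(a),np.sin(a),0]);B=np.column_stack([-X,[-np.sin(a),np.cos(a),0],[0,0,-1]])
G=B@R.from_euler("y",-t).as_matrix();d=np.array([x,y,z])/1000-s["tcp_pos"]
print("shift now axes",(C.T@d).round(4),"rot",R.from_matrix(C.T@G).as_rotvec().round(3),"shift goal axes",(G.T@d).round(4),"t",s["clock"],"F",np.round(s["ft_force"],1),"w",s["width"])
E
```

Emit:
step_hand(segments={"ticks": [[0,0,0,0,0,-0.0366],[0,0,0,0,0,-0.0366],[0,0,0,0,0,-0.0366],[0,0,0,0,0,-0.0366],[0,0,0,0,0,-0.0366],[0,0,0,0,0,-0.0366],[0,0,0,0,0,-0.0366]]}, finger_gap=0.35)

```text
clock: 0.68
tcp_pos: [0.2683, 0.5916, 0.2525]
eef_rot: [[-0.927, -0.375, -0.001], [-0.375, 0.927, -0.001], [0.001, -0.001, -1.0]]
ft_force: [0.2, 0.6, 0.2]
width: 0.349
finger_force: 0.0
```

```bash
python3 go.py 396 98 110 21.7 0.2
```

```text
shift now axes [ 0.0669 -0.5053  0.143 ] rot [-0.    -0.201  0.006] shift goal axes [ 0.0909 -0.5059  0.127 ] t 0.6833 F [0.2 0.6 0.2] w 0.3491175535277836
```

Converted, -0.039 m is -0.078, 0.005 m is 0.01.

Emit:
step_hand(segments={"ticks": [[0.01,-0.078,0.004,0,0,0],[0.01,-0.078,0.004,0,0,0],[0.01,-0.078,0.004,0,0,0],[0.01,-0.078,0.004,0,0,0],[0.01,-0.078,0.004,0,0,0],[0.01,-0.078,0.004,0,0,0],[0.01,-0.078,0.004,0,0,0],[0.01,-0.078,0.004,0,0,0]]})

```text
clock: 1.35
tcp_pos: [0.3466, 0.2854, 0.2367]
eef_rot: [[-0.929, -0.371, -0.0], [-0.371, 0.929, -0.0], [0.0, -0.0, -1.0]]
ft_force: [0.7, -0.1, 0.3]
width: 0.35
finger_force: 0.0
```

Emit:
step_hand(segments={"ticks": [[0.01,-0.078,0.03,0,0,0],[0.01,-0.078,0.04,0,0,0],[0.01,-0.078,0.04,0,0,0],[0.01,-0.076,0.04,0,0,0],[0.01,-0.076,0.04,0,0,0],[0,0,0,0,-0.0318,0],[0,0,0,0,-0.0318,0]]})

```text
clock: 1.93
tcp_pos: [0.3931, 0.1043, 0.1438]
eef_rot: [[-0.912, -0.366, 0.184], [-0.359, 0.93, 0.074], [-0.198, 0.001, -0.98]]
ft_force: [-0.1, 0.1, 1.3]
width: 0.347
finger_force: 0.0
```

```bash
python3 go.py 396 98 30 21.7 0.2
```

```text
shift now axes [ 0.0221 -0.0071  0.1116] rot [ 0.    -0.001 -0.004] shift goal axes [ 0.0222 -0.0069  0.1116] t 1.9333 F [-0.1  0.1  1.3] w 0.3472423446859213
```

Converted, 0.033 m is 0.066, 0.03 m is 0.06.

Emit:
step_hand(segments={"ticks": [[0.016,-0.006,0.066,0,0,0],[0.016,-0.004,0.066,0,0,0],[0.012,-0.004,0.06,0,0,0],[0,0,0.036,0,0,0],[0,0,0,0,0,0]]})

```text
clock: 2.35
tcp_pos: [0.3928, 0.0995, 0.0254]
eef_rot: [[-0.912, -0.37, 0.175], [-0.363, 0.929, 0.073], [-0.19, 0.003, -0.982]]
ft_force: [-1.3, -0.6, -1.1]
width: 0.355
finger_force: 0.0
```

```bash
python3 go.py 396 98 27 21.7 0.2; python3 - <<'E'
from rig import bot
import cv2
for n,(a,b,c,d) in {"scene":(150,300,250,400),"top":(85,250,235,435)}.items():
    i=bot.snapshot(n)["img"][a:b,c:d,::-1];cv2.imwrite(f"pics/{n}1.png",cv2.resize(i,(600,int(600*(b-a)/(d-c))),interpolation=2))
E
```

```text
shift now axes [-0.0027 -0.0025 -0.0012] rot [ 0.003 -0.009 -0.001] shift goal axes [-0.0027 -0.0025 -0.0011] t 2.35 F [-1.3 -0.6 -1.1] w 0.3552620562875896
```

View pics/scene1.png

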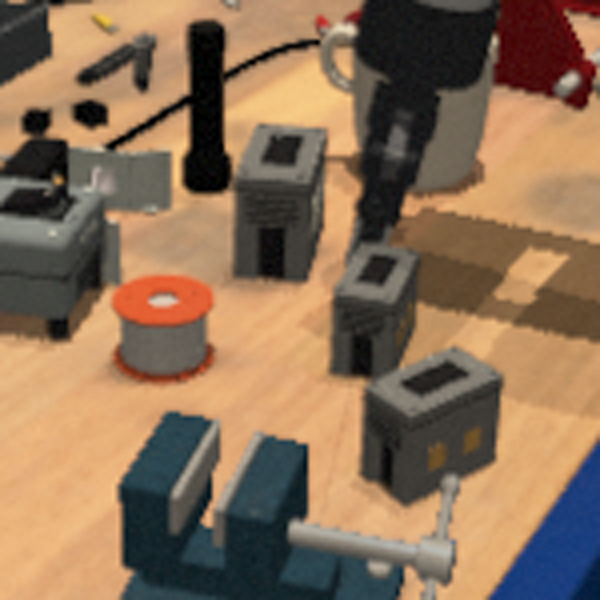

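The scene view shows the gripper low behind the pack (pack at about (280,200) in the crop), clear of the mug and the small pack. I'll start the push.

Converted, -0.005 m is -0.01, -0.004 m is -0.008.

Emit:
step_hand(segments={"ticks": [[-0.01,-0.003,0.002,0,0,0],[-0.01,-0.002,0.002,0,0,0],[-0.008,0,0.002,0,0,0],[-0.008,0,0.0016,0,0,0],[-0.008,0,0.0016,0,0,0],[-0.008,0,0.0016,0,0,0]]})

```text
clock: 2.95
tcp_pos: [0.4219, 0.1073, 0.0303]
eef_rot: [[-0.911, -0.371, 0.181], [-0.364, 0.929, 0.073], [-0.195, 0.0, -0.981]]
ft_force: [-7.3, -4.1, 6.6]
width: 0.349
finger_force: 4.2
```

Emit:
step_hand(segments={"ticks": [[-0.01,0.001,0.002,0,0,0],[-0.01,0.001,0.002,0,0,0],[-0.01,0.001,0.002,0,0,0],[-0.01,0.001,0.002,0,0,0],[-0.01,0.001,0.002,0,0,0]]})

```text
clock: 3.37
tcp_pos: [0.4447, 0.1191, 0.0303]
eef_rot: [[-0.911, -0.371, 0.181], [-0.364, 0.929, 0.072], [-0.195, -0.0, -0.981]]
ft_force: [-6.8, -4.3, 5.5]
width: 0.349
finger_force: 4.0
```

```bash
cat > look.py <<'E'
import numpy as np,cv2,sys
from m import *
from rig import bot
s=bot.snapshot("top");W=cloud(s)
r,z,k,p=rect(W,.061,.0745,(300,90,400,215));print("raw",np.round(r[0],1),np.round(r[1],1),round(r[2],1),k)
D=np.array([556.3,166.3]);a=np.radians(18);d=np.array(r[0])-D
print("dock frame",np.cos(a)*d[0]+np.sin(a)*d[1],-np.sin(a)*d[0]+np.cos(a)*d[1])
if len(sys.argv)>1:cv2.imwrite(sys.argv[1],cv2.resize(s["img"][85:235,235:435,::-1],(800,600),interpolation=2))
E
python3 look.py pics/top2.png; python3 go.py 430 115 26 21.7 0.2
```

```text
raw [477.3 133. ] [43.8 80. ] 20.9 1013
dock frame -85.41100105244547 -7.278468823640154
shift now axes [0.0169 0.0017 0.0013] rot [ 0.    -0.001  0.001] shift goal axes [0.017  0.0017 0.0013] t 3.4167 F [-2.9 -1.5 -0.3] w 0.3465867094586636
```

View pics/top2.png

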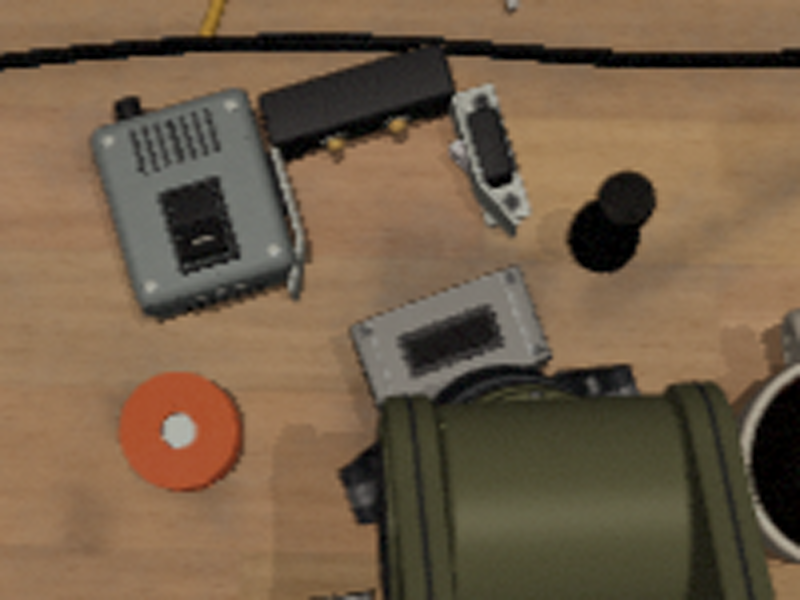

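The top view shows the pack at (460,330) in the crop, square to the pusher and moving toward the mouth, with the reel, mug and torch untouched. I'll keep pushing while easing the yaw to the dock's.

Converted, -0.005 m is -0.01, 0.0012 m is 0.0024, 0.01 rad is 0.0032.

Emit:
step_hand(segments={"ticks": [[-0.01,0.0016,0.0024,0,0,0],[-0.01,0.0016,0.0024,0,0,0],[-0.01,0.0016,0.0024,0,0,0.0032],[-0.01,0.0016,0.0024,0,0,0.0032],[-0.01,0.0016,0.0024,0,0,0.0032],[-0.01,0.0016,0.0024,0,0,0.0032],[-0.01,0.0016,0.0024,0,0,0.0032]]})

```text
clock: 4.0
tcp_pos: [0.4761, 0.1372, 0.029]
eef_rot: [[-0.928, -0.324, 0.181], [-0.316, 0.946, 0.073], [-0.195, 0.01, -0.981]]
ft_force: [-8.0, -2.8, 7.3]
width: 0.349
finger_force: 4.3
```

```bash
python3 look.py pics/top3.png; python3 go.py 520 155 28 18 0.2
```

```text
raw [509.7 149.2] [43.6 80.7] 17.4 915
dock frame -49.619922891269184 -1.8359698242457956
shift now axes [-0.0449  0.0026  0.0104] rot [ 0.013 -0.001  0.013] shift goal axes [-0.0448  0.0034  0.0104] t 4.05 F [-3.6 -0.3 -1.2] w 0.3522678747374047
```

View pics/top3.png

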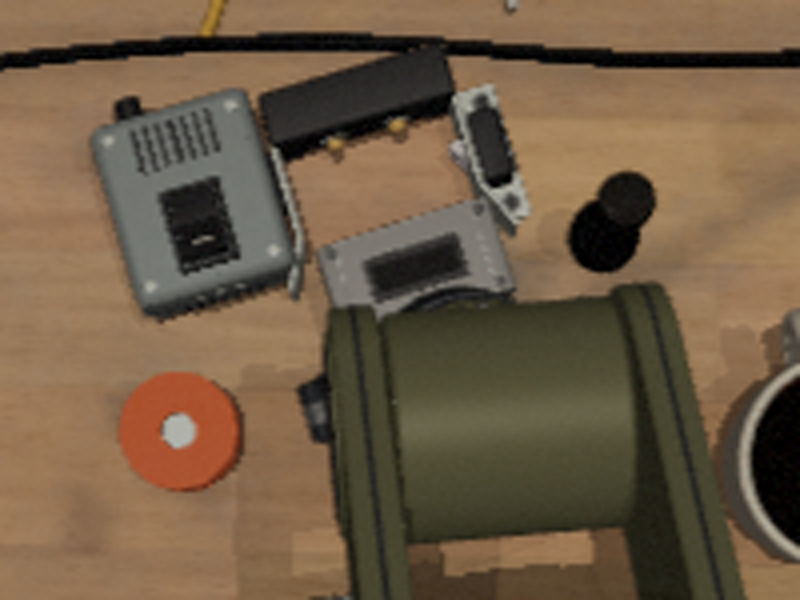

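The pack is entering the mouth centred (crop (415,260)) and parallel to the dock. I'll continue straight in.

Converted, -0.005 m is -0.01, 0.0012 m is 0.0024, 0.004 rad is 0.0013.

Emit:
step_hand(segments={"ticks": [[-0.01,0.0004,0.0024,0,0,0.0013],[-0.01,0.0004,0.0024,0,0,0.0013],[-0.01,0.0004,0.0024,0,0,0],[-0.01,0.0004,0.0024,0,0,0],[-0.01,0,0.0024,0,0,0]]})

```text
clock: 4.47
tcp_pos: [0.4994, 0.1462, 0.0277]
eef_rot: [[-0.931, -0.317, 0.179], [-0.309, 0.948, 0.073], [-0.193, 0.012, -0.981]]
ft_force: [-11.6, -2.5, 9.1]
width: 0.349
finger_force: 6.1
```

```bash
python3 look.py; python3 go.py 520 155 28 18 0.2
```

```text
raw [534.1 158.4] [41.2 79.8] 18.0 787
dock frame -23.583008862574598 -0.662232031059184
shift now axes [-0.0209  0.0018  0.0041] rot [ 0.014 -0.004  0.006] shift goal axes [-0.0209  0.002   0.0041] t 4.5167 F [-5.2 -1.1  2.2] w 0.3497123310808177
```

Converted, -0.004 m is -0.008, -0.003 m is -0.006.

Emit:
step_hand(segments={"ticks": [[-0.008,0.0002,0.002,0,0,0],[-0.008,0.0002,0.002,0,0,0],[-0.008,0.0002,0.002,0,0,0],[-0.008,0,0.002,0,0,0],[-0.006,0,0.0014,0,0,0]]})

```text
clock: 4.93
tcp_pos: [0.5179, 0.1531, 0.0267]
eef_rot: [[-0.931, -0.317, 0.18], [-0.309, 0.948, 0.074], [-0.194, 0.013, -0.981]]
ft_force: [-10.3, -0.8, 7.0]
width: 0.352
finger_force: 4.9
```

```bash
python3 look.py; python3 go.py 521 154 28 18 0.2
```

```text
raw [555.5 166.7] [35.3 80.3] 16.6 682
dock frame -0.6281376153765178 0.6319439143177759
shift now axes [-0.0028 -0.0001 -0.0006] rot [ 0.014 -0.004  0.006] shift goal axes [-0.0028 -0.0001 -0.0006] t 4.9833 F [-6.   0.8  1.4] w 0.3544369689866694
```

Converted, -0.002 m is -0.004, -0.001 m is -0.002.

Emit:
step_hand(segments={"ticks": [[-0.004,0,0.0008,0,0,0],[-0.004,0,0.0008,0,0,0],[-0.002,0,0.0004,0,0,0]]})

```text
clock: 5.23
tcp_pos: [0.5215, 0.1542, 0.0263]
eef_rot: [[-0.931, -0.318, 0.177], [-0.31, 0.948, 0.072], [-0.191, 0.013, -0.982]]
ft_force: [-14.8, -5.6, 12.1]
width: 0.355
finger_force: 5.5
```

```bash
python3 go.py 521 154 28 18 0.2
```

```text
shift now axes [ 0.0002 -0.     -0.0018] rot [ 0.014 -0.008  0.007] shift goal axes [ 0.0002 -0.0001 -0.0018] t 5.2333 F [-14.8  -5.6  12.1] w 0.3548157932243989
```

Emit:
step_hand(segments={"ticks": [[-0.002,0,0.0004,0,0,0],[-0.002,0,0.0004,0,0,0]]})

```text
clock: 5.4
tcp_pos: [0.5219, 0.1541, 0.0256]
eef_rot: [[-0.932, -0.319, 0.173], [-0.312, 0.948, 0.071], [-0.186, 0.012, -0.982]]
ft_force: [-19.4, -10.0, 12.1]
width: 0.349
finger_force: 5.6
```

```bash
python3 go.py 521 154 28 18 0.2
```

```text
shift now axes [ 0.0004  0.0002 -0.0026] rot [ 0.014 -0.012  0.008] shift goal axes [ 0.0004  0.0002 -0.0026] t 5.4 F [-19.4 -10.   12.1] w 0.34855282967913864
```

The force rose to about 22 N and motion stopped, so the pack is probably against the stop. I'll back off and check.

Converted, -0.04 m is -0.08, 0.035 m is 0.07.

Emit:
step_hand(segments={"ticks": [[0.02,0,-0.004,0,0,0],[0.06,0,-0.012,0,0,0],[0.07,0,-0.06,0,0,0],[0.06,0,-0.08,0,0,0],[0.06,0,-0.08,0,0,0],[0.06,0,-0.06,0,0,0]]}, finger_gap=0)

```text
clock: 5.9
tcp_pos: [0.3622, 0.0991, 0.1272]
eef_rot: [[-0.93, -0.317, 0.188], [-0.309, 0.948, 0.074], [-0.201, 0.011, -0.979]]
ft_force: [0.1, 0.3, 0.8]
width: -0.0
finger_force: 0.0
```

```bash
python3 - <<'E'
from m import *
from rig import bot
import cv2
s=bot.snapshot("top");W=cloud(s)
for n,lo,hi,b in[("pack",.063,.072,(305,85,352,170)),("rocker",.0665,.085,(265,115,305,160))]:
    r,z,k,p=rect(W,lo,hi,b);print(n,np.round(r[0],1),np.round(r[1],1),round(r[2],1),k)
    if n=="rocker":q=p[:,:2]*1000-[526,246];u=q@[.951,.309];print([(i,round(np.median(p[(u>i)&(u<i+5),2])*1000,1)) for i in range(-15,15,5)])
cv2.imwrite("pics/top4.png",cv2.resize(s["img"][85:205,255:415,::-1],(800,600),interpolation=2))
E
python3 go.py 518 244 110 18 0
```

```text
pack [554.8 166.4] [44.8 80.1] 19.0 1098
rocker [526.3 244.3] [32.4 24.3] 11.1 193
[(-15, np.float64(72.1)), (-10, np.float64(72.1)), (-5, np.float64(70.2)), (0, np.float64(69.1)), (5, np.float64(68.4)), (10, np.float64(68.5))]
shift now axes [-0.1845  0.0881  0.0673] rot [0.007 0.219 0.008] shift goal axes [-0.1939  0.09    0.025 ] t 5.95 F [3.3 0.2 3.9] w 0.005206965352858495
```

View pics/top4.png

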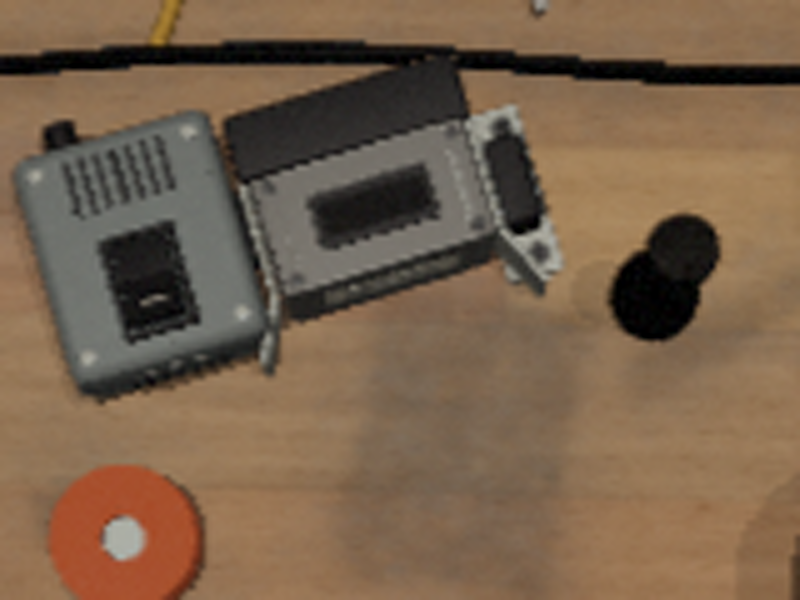

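The top view shows the pack seated against the back block (crop (370,215)), parallel to the dock and between the cheeks. Its measured origin is about 1.4 mm short of home, which fits a latched catch. The rocker is at (150,280) with its near half up (72 mm). I'll tilt the tool and press with the shut fingertips' near corner.

Converted, -0.07 rad is -0.0223.

Emit:
step_hand(segments={"ticks": [[0,0,0,0,-0.0223,0],[0,0,0,0,-0.0223,0]]}, finger_gap=0)

```text
clock: 6.12
tcp_pos: [0.3644, 0.0993, 0.1292]
eef_rot: [[-0.891, -0.317, 0.325], [-0.295, 0.948, 0.117], [-0.346, 0.009, -0.938]]
ft_force: [0.3, -0.1, 0.1]
width: -0.0
finger_force: 0.0
```

```bash
python3 go.py 517.5 242.5 125 18 0.35
```

```text
shift now axes [-0.1772  0.0872  0.0705] rot [0.011 0.003 0.005] shift goal axes [-0.1769  0.0888  0.069 ] t 6.1167 F [ 0.3 -0.1  0.1] w -0.0004348436172940492
```

Converted, -0.03 m is -0.06, -0.027 m is -0.054.

Emit:
step_hand(segments={"ticks": [[-0.06,0.03,0.023,0,0,0],[-0.06,0.03,0.023,0,0,0],[-0.06,0.03,0.023,0,0,0],[-0.06,0.03,0.023,0,0,0],[-0.06,0.03,0.024,0,0,0],[-0.054,0.024,0.024,0,0,0],[0,0,0,0,0,0]]}, finger_gap=0)

```text
clock: 6.7
tcp_pos: [0.5192, 0.2453, 0.1196]
eef_rot: [[-0.894, -0.319, 0.315], [-0.296, 0.948, 0.118], [-0.336, 0.012, -0.942]]
ft_force: [-0.3, -0.4, -0.4]
width: -0.002
finger_force: 0.0
```

```bash
python3 go.py 517.5 242.5 98 18 0.35
```

```text
shift now axes [ 0.0096 -0.0024  0.0195] rot [ 0.015 -0.007  0.005] shift goal axes [ 0.0097 -0.0022  0.0194] t 6.7 F [-0.3 -0.4 -0.4] w -0.0019220330469251101
```

Converted, 0.01 m is 0.02, 0.0095 m is 0.019.

Emit:
step_hand(segments={"ticks": [[0.01,-0.002,0.02,0,0,0],[0.0092,-0.002,0.019,0,0,0],[0,0,0,0,0,0]]}, finger_gap=0)

```text
clock: 6.95
tcp_pos: [0.5111, 0.2383, 0.0944]
eef_rot: [[-0.897, -0.316, 0.309], [-0.295, 0.949, 0.115], [-0.329, 0.012, -0.944]]
ft_force: [0.3, -0.3, -0.7]
width: 0.0
finger_force: 0.0
```

Emit:
step_hand(segments={"ticks": [[0.0014,0,0.0038,0,0,0],[0.0014,0,0.0038,0,0,0],[0,0,0,0,0,0]]}, finger_gap=0)

```text
clock: 7.2
tcp_pos: [0.5117, 0.2385, 0.0926]
eef_rot: [[-0.897, -0.316, 0.31], [-0.295, 0.949, 0.115], [-0.33, 0.011, -0.944]]
ft_force: [-2.8, -1.5, 2.4]
width: -0.001
finger_force: 1.3
```

Emit:
step_hand(segments={"ticks": [[0.0014,0,0.0038,0,0,0],[0,0,0,0,0,0]]}, finger_gap=0)

```text
clock: 7.37
tcp_pos: [0.5123, 0.2389, 0.091]
eef_rot: [[-0.896, -0.316, 0.311], [-0.295, 0.949, 0.115], [-0.332, 0.011, -0.943]]
ft_force: [-2.8, -1.0, 2.6]
width: -0.001
finger_force: 1.5
```

The tip sits about 6 mm too near and is catching the rocker's end. I'll raise, shift forward and press again.

Converted, -0.0095 m is -0.019, -0.007 m is -0.014.

Emit:
step_hand(segments={"ticks": [[-0.007,0,-0.019,0,0,0],[-0.014,0.002,0.005,0,0,0],[0,0,0,0,0,0]]}, finger_gap=0)

```text
clock: 7.62
tcp_pos: [0.5225, 0.2435, 0.1038]
eef_rot: [[-0.894, -0.317, 0.317], [-0.294, 0.948, 0.118], [-0.338, 0.012, -0.941]]
ft_force: [0.1, -0.4, 0.4]
width: 0.003
finger_force: 0.0
```

```bash
python3 go.py 518 242.5 97 18 0.35
```

```text
shift now axes [0.0066 0.0004 0.0049] rot [ 0.014 -0.005  0.004] shift goal axes [0.0066 0.0004 0.0048] t 7.6167 F [ 0.1 -0.4  0.4] w 0.002576884096430997
```

Converted, 0.0055 m is 0.011, 0.005 m is 0.01.

Emit:
step_hand(segments={"ticks": [[0.011,0,0.01,0,0,0],[0,0,0,0,0,0]]}, finger_gap=0)

```text
clock: 7.78
tcp_pos: [0.5158, 0.2414, 0.0934]
eef_rot: [[-0.896, -0.317, 0.311], [-0.295, 0.948, 0.115], [-0.331, 0.012, -0.944]]
ft_force: [-0.2, -0.6, -0.9]
width: -0.001
finger_force: 0.0
```

Emit:
step_hand(segments={"ticks": [[0.0014,0,0.0038,0,0,0],[0.0014,0,0.0038,0,0,0],[0,0,0,0,0,0]]}, finger_gap=0)

```text
clock: 8.03
tcp_pos: [0.5164, 0.2417, 0.0914]
eef_rot: [[-0.896, -0.317, 0.311], [-0.296, 0.948, 0.115], [-0.332, 0.011, -0.943]]
ft_force: [-7.8, -2.7, 8.4]
width: -0.003
finger_force: 4.8
```

Emit:
step_hand(segments={"ticks": [[0.0014,0,0.0038,0,0,0],[0,0,0,0,0,0]]}, finger_gap=0)

```text
clock: 8.2
tcp_pos: [0.5166, 0.2418, 0.0911]
eef_rot: [[-0.896, -0.317, 0.311], [-0.296, 0.948, 0.115], [-0.332, 0.011, -0.943]]
ft_force: [-14.5, -6.4, 21.3]
width: -0.001
finger_force: 11.2
```

Converted, 0.038 m is 0.076, -0.035 m is -0.07.

Emit:
step_hand(segments={"ticks": [[0,0,-0.04,0,0,0],[0.02,0,-0.07,0,0,0],[0.07,-0.02,-0.03,0,0,0],[0.076,-0.02,-0.028,0,0,0],[0.076,-0.02,-0.028,0,0,0],[0.07,-0.02,-0.028,0,0,0],[0,0,0,0,0,0]]})

```text
clock: 8.78
tcp_pos: [0.3502, 0.1429, 0.1411]
eef_rot: [[-0.894, -0.316, 0.317], [-0.294, 0.949, 0.116], [-0.338, 0.01, -0.941]]
ft_force: [0.1, 0.8, 0.1]
width: 0.002
finger_force: 0.0
```

```bash
python3 - <<'E'
from m import *
from rig import bot
import cv2
s=bot.snapshot("top");W=cloud(s)
r,z,k,p=rect(W,.063,.072,(305,85,352,170));print(np.round(r[0],1),np.round(r[1],1),round(r[2],1),k)
p=W[115:160,265:305].reshape(-1,3);q=p[:,:2]*1000-[526,246];u=q@[.951,.309];w=q@[-.309,.951]
print([(i,round(np.median(p[(u>i)&(u<i+4)&(abs(w)<7),2])*1000,1)) for i in range(-20,20,4)])
a=s["img"][85:205,255:415,::-1];b=bot.snapshot("scene")["img"][150:270,220:380,::-1]
cv2.imwrite("pics/top5.png",cv2.resize(np.hstack([a,b]),(800,300),interpolation=2))
E
```

```text
[554.6 166.3] [44.4 80.1] 18.1 1093
[(-20, np.float64(62.8)), (-16, np.float64(66.6)), (-12, np.float64(67.9)), (-8, np.float64(68.5)), (-4, np.float64(68.7)), (0, np.float64(70.4)), (4, np.float64(70.7)), (8, np.float64(71.9)), (12, np.float64(72.1)), (16, np.float64(63.2))]
```

View pics/top5.png

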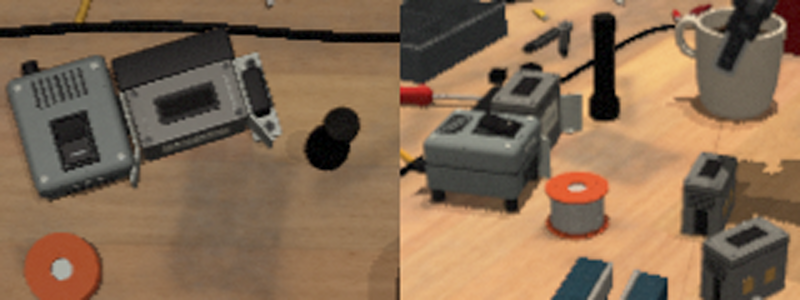

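The left (top) view shows the pack unchanged in the dock at (190,95). The rocker profile has flipped: near half 67–68 mm, far half 72 mm. The right (scene) view shows the reel, torch and mug still standing and the arm clear, so I'll hand in.

```bash
python3 -c "
from rig import bot
print(bot.sign_off())"
```

```text
the job is handed in; nothing more can be done
None
```

The job is handed in, with no verdict returned: the pack was pushed to the dock's stop (the force rose to 22 N and motion ended) and the charger is on. The catch itself was hidden from the cameras, so that it snapped home is inferred from that stop and the pack's final position, about 1.5 mm short of the dock's origin. The mug, torch and reel were left standing.

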